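Engage the splined coupling and lock it

TASK

On the small coupling rig, turn the shaft by its lever until its teeth line up with the slots of the hub, then push the blue slide along its rails until the hub is fully home on the shaft against the shoulder. Then swing the steel strap across behind the slide until it stops, so the coupling is locked, and leave the drilled block, the pulley and the tape measure where they are.

Things in the scene. Friction and masses are not known exactly. Their poses are not given: they have to be found in the camera images.
- rig: Fixed coupling rig, aluminium bed 300x100x12 mm; origin on the bench under its middle, z up, local x along the bed from slide (-x end) to grey bearing head (x 102 to 148, top z 89 mm). Shaft axis: y 0, z 64 mm. Dark rails (outer faces y +-41, tops z 29 mm) hold the slide captive, 0.7 mm play a side. Strap post at x -65, y 62 mm.
- stub_shaft (a joint): Angle a of the splined shaft; stiff (0.12 N m), stays put. Lever direction in rig frame: (0, sin a, cos a), so 0 is up, positive leans to rig +y. Three greased brass teeth 120 deg apart, 9 mm wide, radius 19 mm, noses pointed, one at the lever's angle; they span rig x 34 to 70 mm. Enters the hub when a = hub (or 2.094 rad off it) within 0.08 rad; the noses draw in a little more.
- lever_ball (a point): Centre of the black 18 mm ball at the end of the turning lever, 66 mm from the shaft axis, at rig x = 84 mm. The lever is a round 10 mm steel rod; push it square to its length, following its arc, or pinch it.
- stub_shoulder (a point): Fixed point on the shaft axis at the face of the shoulder (rig x = 70 mm, 64 mm above the bench) against which the hub's front face comes when home. Axes as the rig's.
- hub (a joint): Angle of the steel hub in the slide's bearing (friction 0.03 N m): 0 when its red pointer is up, positive leaning to rig +y, same sense as stub_shaft. Hub 56 mm in diameter, 43 mm deep, three slots 12.6 mm wide 120 deg apart, one at the pointer's angle.
- hub_pointer (a point): Tip of the hub's red pointer pin (8 mm thick), 44 mm from the shaft axis.
- hub_face (a point): Centre of the hub's front face, on the hub axis at the height of the shaft axis. Axes as the slide's (x = pushing direction). Home is where this meets stub_shoulder.
- push_plate (a point): Middle of the back of the slide's upright blue push plate (44 mm wide, 28 to 58 mm above the bench, this point at 43 mm), 120 mm behind hub_face. Axes as the slide's: push along +x (rig x). The slide (about 0.8 kg with hub) is loose but captive in the rails and starts 54 to 72 mm short of home.
- strap (a joint): Angle of the steel strap about its vertical post (rig x -65, y 62 mm); stays put, friction 0.06 N m. Near 0: parked, pointing to rig -x beside the rails; grows counter-clockwise from above; 1.57 (stop): across the rails, pointing to rig -y, 4 mm behind the push plate of a slide that is home. 22 mm wide, 34 to 42 mm above the bench.
- strap_knob (a point): Middle of the strap's upright red knob, 14 mm in diameter, from 42 to 72 mm above the bench (this point is at 57 mm), 90 mm from the strap's pivot.
- drilled_block_mid (a point): Centre of a bystander: white drilled aluminium block 36 x 50 x 26 mm on the bench.
- pulley_a_mid (a point): Centre of a bystander: turned aluminium pulley, 42 mm in diameter, 26 mm high, on the bench.
- tape_measure_mid (a point): Centre of a bystander: yellow and black tape measure 62 x 80 x 32 mm on the bench.
Things that resemble listed ones, but are neither listed nor needed, are in the scene too. What is meant by the part that bears hub is not yellow, and is the larger of those in its own colour.

How it is judged (in metres and radians):
On the way, in this order (a step that is already met when the one before it is completed fails the run):
1. the hub is well on the splined shaft, its teeth engaged (x of hub_face in the frame of stub_shoulder above -0.012 m), for 0.2 s.
2. the hub is home against the shoulder and the strap is across behind the slide (value of joint strap above 1.42 rad and x of hub_face in the frame of stub_shoulder above -0.0045 m), for 0.2 s.
At the end, for the whole second after the job is handed in: The hub's face is within 4.5 mm of the shaft's shoulder, the strap stands across behind the slide at 1.42 rad or more, and the three bystanders are within 20 mm of where they started (all of step 2 and distance between hub_face and stub_shoulder below 0.007 m and distance of each of drilled_block_mid, pulley_a_mid, tape_measure_mid from where it was at the start of the episode below 0.02 m); the robot touches nothing.
It fails at once if a bystander is knocked more than 40 mm away (distance of any of drilled_block_mid, pulley_a_mid, tape_measure_mid from where it was at the start of the episode above 0.04 m).
It also fails if it takes over 64 s, if anything falls off the work surface, if the arm or the gripper's body presses on something with over 40 N, if the wrist force passes 120 N, or if a joint passes its speed limit or range.

ROBOT

A 6-joint arm with a two-finger parallel gripper is mounted at the origin on a cart in front of the work surface, level with it; the furniture and walls round the work are solid. World frame = base frame: x ahead of the robot, y to its left, z up, the work surface at z = 0. Lengths are in mm, angles in degrees, forces in N, time in s.
With the tool pointing down it reaches from about 375 to 750 mm from the base axis. Payload 9 kg.
Tool frame: the origin (TCP) lies midway between the tips of the shut fingers; the grasp point (between the pads) lies manip.grip_point_offset behind it (manip.grip_point_offset is the distance from the TCP to the grasp point, in mm); z points along the fingers, y is the direction in which the jaws open and shut (so a half turn about z gives the same grasp; the last joint's range is limited). The gripper opens to 85 mm and grips with 20 to 120 N. Pads are 22 mm wide; open, the fingers measure 114 mm over their backs; the gripper's body (76 mm by 85 mm) begins 54 mm behind the grasp point. The pads swing forward as they close: fully open they stand 13 mm farther back than shut.
Start: joints at [59.949, 5.964, 5.575, 89.605, 0, 77.527], TCP at [181.21, 572.014, 231.331] pointing down, gripper open.
Joint ranges: [-171.21, 171.21], [-48.23, 106.86], [-62.78, 66.21], [-105.2, 120.99], [-86.42, 89.51], [-180, 180]. Speed limits (degrees/s): [127.2, 127.2, 147.25, 180, 180, 180].

INTERFACE

Orientations are given as [roll, pitch, yaw] about the fixed x, y, z axes, in that order (R = Rz(yaw) Ry(pitch) Rx(roll)).
In Python, from station import manip, read_camera, hand_in gives the robot as it stands.
- The arm moves only by the shell command python3 -m creep 'ROWS'. ROWS is JSON, a list of rows, each a list of 5 numbers: the shift along the tool's x, y, z in mm, then the turn about the tool's z in rad, then the closure, from -1 (fully open) to 1 (shut). In form: [[dx, dy, dz, yaw, jaw], ...]. A call has 1 to 5 rows; each row shifts and turns the commanded pose from where the row before left it, along the tool's axes as they then stand; what a row does not reach is not made up. A row lasts 1/8 s, in which the tool goes at most 62.5 mm and 10.7 degrees, less where a joint would pass 70% of its speed; a pose out of reach is approached as far as the arm can. A call with a gripper value outside its range is refused whole. The fingers move at their own pace and stop on an object; the grip force is fixed at half the most. Time passes only in rows, so rows that do not move let the fingers close. It gives the time, the measured TCP pose, the force and the opening at its end, in the units of the state.
- manip.read_state(): the state, without advancing time (a new reading comes with each control period).
- read_camera(name): name is "side" or "top"; returns a dict with "color" (480x640x3 uint8, red, green, blue), "depth" (480x640 float32, mm along the optical axis (not along the pixel's ray), 0 where there is no reading), "fx", "fy", "cx", "cy" (pixels), "position" and "rotation" of the camera in the world. Camera axes: x right, y down, z forward; pixel columns grow to the right and rows downward; lengths in mm; the calibration is good to about 2 mm. A picture is of the moment at which its call begins.
- hand_in(): hands the job in, once; it reports no verdict.
The state is a dict: "time_s": time; "joint_pos": joint angles; "joint_vel": joint speeds; "joint_efforts": joint torques, N m; "tool_pos": TCP position; "orientation": TCP orientation; "force": force on the tool from outside, world axes, zero at the start; "ft_torque": the same for the moment, N m; "finger_gap": opening from 0.0 (shut) to 1.0 (fully open).
Only numpy, scipy, OpenCV 4.12 (cv2) and the standard library are available. Lean on these libraries where they do the work, as an engineer would, in place of code of your own. Each camera call takes 0.05 s, during which the arm holds its last target.

## Working session

There is one attempt and no reset: what is moved stays moved. The work goes in short steps, Python scripts to look and compute and a shell command to move; the robot and the scene stay as the last step left them, time stands still between calls to the robot, and variables do not carry over. Pictures are saved under pics/ and viewed, and the job is handed in when it is done.

```bash
mkdir -p pics; ls
python3 - <<'E'
from station import manip, read_camera
import cv2, pickle
print(manip.read_state(), manip.grip_point_offset)
for n in ("side","top"):
    c=read_camera(n); pickle.dump(c,open(f"{n}0.pkl","wb"))
    cv2.imwrite(f"pics/{n}0.png",c["color"][:,:,::-1]); print(n,c["position"],c["rotation"],c["fx"],c["cx"],c["cy"])
E
```

```text
pics
{'time_s': 0.0, 'joint_pos': array([5.99496287e+01, 5.99864233e+00, 5.52516079e+00, 8.96043828e+01,
       2.64784878e-04, 7.75264533e+01]), 'joint_vel': array([ 0.03994306,  0.0548856 , -0.014493  , -0.0858857 , -0.00330939,
        0.02222741]), 'joint_efforts': array([ 4.02881906e-04, -5.56933486e+01,  5.03645003e+01,  1.72390480e-02,
       -3.77561300e-04,  5.26179872e-05]), 'tool_pos': array([181.00677873, 571.68618854, 230.50384708]), 'orientation': array([-1.79924031e+02, -1.70763644e-02,  1.62423164e+02]), 'force': array([-0.50008199,  0.30331338,  0.23321711]), 'ft_torque': array([ 0.08590551,  0.00992648, -0.00173433]), 'finger_gap': 1.0018698364322023} 18.700000000000003
side [  72.67404723 -827.78177655  396.85791371] [-1.10630342e+02 -7.29477097e-02 -3.32973969e+01] 492.3915015944003 314.87819027025694 238.21390341416324
top [ 449.05879011 -154.04330079 1223.56393154] [-176.10893819   -0.36756998  -88.9147623 ] 600.0579603264788 318.13754523369454 240.74811112067223
```

View pics/side0.png

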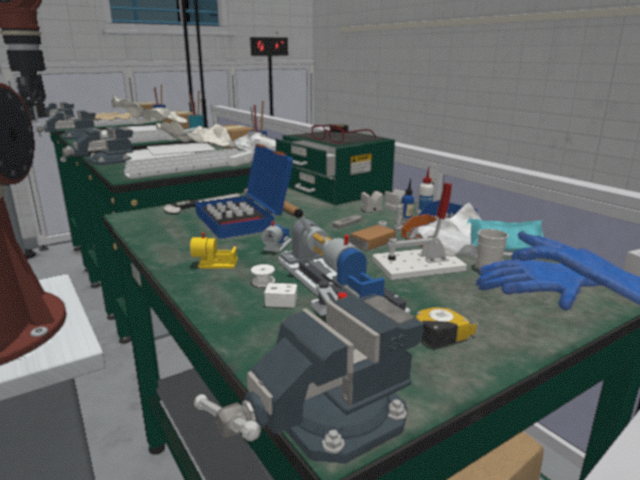

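View pics/top0.png

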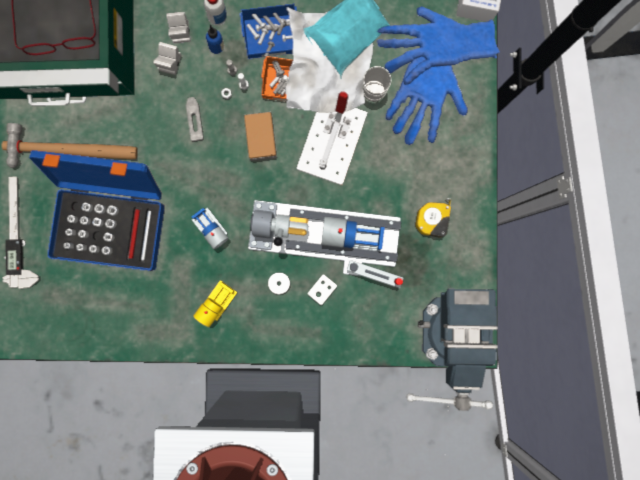

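```bash
cat > h.py <<'E'
import numpy as np, cv2, pickle
from scipy.spatial.transform import Rotation as R
from station import manip, read_camera
def cam(n): return read_camera(n)
def Rc(c): return R.from_euler('xyz',c["rotation"],degrees=True).as_matrix() if np.size(c["rotation"])==3 else np.array(c["rotation"])
def ray(c,u,v): return Rc(c)@np.array([(u-c["cx"])/c["fx"],(v-c["cy"])/c["fy"],1])
def atz(c,u,v,z):
    d=ray(c,u,v); p=np.array(c["position"]); return p+d*(z-p[2])/d[2]
def dep(c,u,v):
    return np.array(c["position"])+ray(c,u,v)*c["depth"][int(round(v)),int(round(u))]
def proj(c,P):
    q=Rc(c).T@(np.array(P)-c["position"]); return q[0]/q[2]*c["fx"]+c["cx"],q[1]/q[2]*c["fy"]+c["cy"]
def crop(c,x0,y0,x1,y1,s,name):
    im=c["color"][y0:y1,x0:x1,::-1]; im=cv2.resize(im,None,fx=s,fy=s,interpolation=cv2.INTER_CUBIC)
    for x in range((x0//20+1)*20,x1,20): cv2.putText(im,str(x),((x-x0)*s,8),0,.3,(255,255,255)); cv2.line(im,((x-x0)*s,9),((x-x0)*s,14),(255,255,255))
    for y in range((y0//20+1)*20,y1,20): cv2.putText(im,str(y),(0,(y-y0)*s),0,.3,(255,255,255)); 
    cv2.imwrite(name,im)
E
python3 - <<'E'
from h import *
t=pickle.load(open("top0.pkl","rb"));s=pickle.load(open("side0.pkl","rb"))
crop(t,240,180,420,310,4,"pics/tc.png"); crop(s,240,200,400,320,5,"pics/sc.png")
for u,v in [(320,20),(450,100),(225,300)]: print(dep(t,u,v))
E
```

```text
[ 978.17303262 -155.38818081   40.39590416]
[ 8.30882899e+02 -4.28820399e+02  7.08294370e-01]
[408.81962883  24.08984942  14.80649778]
```

View pics/tc.png

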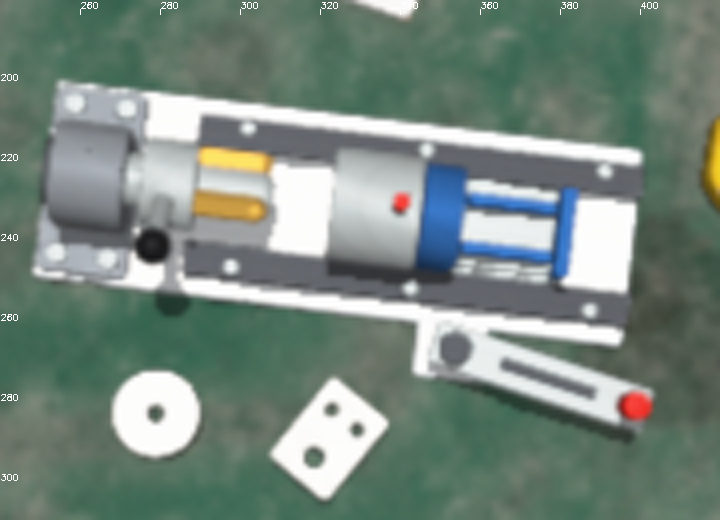

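View pics/sc.png

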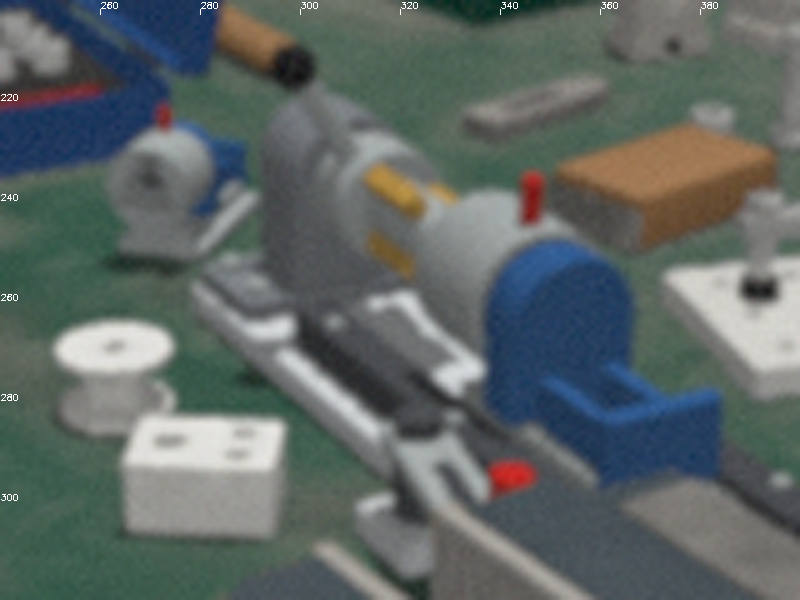

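```bash
cat >> h.py <<'E'
def rigfit(c,uv):
    W=np.array([atz(c,*p,12)[:2] for p in uv]); L=np.array([[150,-50],[-150,-50],[-150,50],[150,50.]])
    Rr,_=R.align_vectors(np.c_[W-W.mean(0),[0]*4],np.c_[L,[0]*4]); return W.mean(0),Rr.as_euler('xyz')[2],W
E
python3 - <<'E'
from h import *
t=pickle.load(open("top0.pkl","rb"));s=pickle.load(open("side0.pkl","rb"))
px=lambda x,y:(x/4+240,y/4+180)
o,th,W=rigfit(t,[px(58,80),px(642,150),px(622,345),px(33,278)])
print(o,np.degrees(th),W,np.linalg.norm(W-np.roll(W,1,0),axis=1))
Rz=R.from_euler('z',th).as_matrix(); O=np.r_[o,0]
np.savez("rig.npz",O=O,Rz=Rz,th=th)
def loc(P): return Rz.T@(P-O)
for n,p in dict(ball=(152,246),ptr=(401,203),knob=(636,405),hubf_t=(328,210),plate=(570,232),post=(455,348),vise=(0,0)).items():
    print(n,loc(dep(t,*px(*p))), dep(t,*px(*p)))
# ball: solve angle by projecting
for a in np.arange(0,0.9,.1):
    P=O+Rz@np.array([84,66*np.sin(a),64+66*np.cos(a)]);print(round(a,2),np.round(proj(t,P),1),np.round(proj(s,P),1))
print("obs ball",px(152,246),(295/5+240,65/5+200))
d=loc(dep(t,*px(401,203)))
for a in np.arange(-.4,.41,.1):
    P=O+Rz@np.array([d[0],44*np.sin(a),64+44*np.cos(a)]);print(round(a,2),np.round(proj(t,P),1),np.round(proj(s,P),1))
print("obs ptr",px(401,203),(533/5+240,175/5+200))
for n,p in dict(kn=(636,405)).items(): 
  l=loc(atz(t,*px(*p),72)); print(l, np.arctan2(-(l[1]-62),-(l[0]+65)))
#
E
```

```text
[ 547.09376446 -173.21937885] 84.44151854538306 [[ 612.06158551  -29.4059747 ]
 [ 582.15619596 -326.60182092]
 [ 483.01272698 -317.44825182]
 [ 511.14454939  -19.42146795]] [101.40975572 298.69667446  99.56513078 299.35157146]
ball [ 83.76859429  34.68903186 131.26218247] [520.68181383 -86.48463849 131.26218247]
ptr [-27.59958203  -0.23789896 106.80075207] [ 544.65720242 -200.71222682  106.80075207]
knob [-151.78832447   80.03342431   70.71413278] [ 452.73419453 -316.54179864   70.71413278]
hubf_t [ 5.56072455 -1.09111525  9.27964228] [ 548.71837034 -167.79048893    9.27964228]
plate [-112.89843961   -0.29504463   55.47585418] [ 536.45188726 -285.61553166   55.47585418]
post [-63.6524116   62.34636659  51.82400455] [ 478.87507917 -230.53351241   51.82400455]
vise [185.58953693 -89.94698512  -0.65759061] [654.59432297   2.78507072  -0.65759061]
0.0 [280.2 222.7] [313.7 205.6]
0.1 [279.8 226.3] [310.5 206.2]
0.2 [279.4 229.9] [307.4 207.2]
0.3 [279.  233.4] [304.3 208.5]
0.4 [278.7 236.9] [301.4 210.1]
0.5 [278.4 240.2] [298.5 212.1]
0.6 [278.1 243.3] [295.7 214.3]
0.7 [277.9 246.3] [293.2 216.7]
0.8 [277.7 249. ] [290.9 219.4]
obs ball (278.0, 241.5) (299.0, 213.0)
-0.4 [341.2 221.9] [352.7 235.3]
-0.3 [341. 224.] [350.7 234.8]
-0.2 [340.8 226.2] [348.6 234.6]
-0.1 [340.5 228.5] [346.4 234.7]
-0.0 [340.3 230.8] [344.2 235. ]
0.1 [340.  233.2] [341.9 235.5]
0.2 [339.7 235.5] [339.7 236.3]
0.3 [339.4 237.8] [337.5 237.3]
0.4 [339.1 240. ] [335.4 238.5]
obs ptr (340.25, 230.75) (346.6, 235.0)
[-151.60832601   80.05506048   72.        ] -0.2055244060201259
```

```bash
cat >> h.py <<'E'
try:
    _r=np.load("rig.npz"); O=_r["O"]; Rz=_r["Rz"]; th=float(_r["th"])
except Exception: pass
def loc(P): return Rz.T@(np.array(P)-O)
def glob(L): return O+Rz@np.array(L,float)
def st():
    s=manip.read_state(); p=s["tool_pos"]; print("t",s["time_s"],"rig",np.round(loc(p),1),"w",np.round(p,1),"rpy",np.round(s["orientation"],1),"F",np.round(s["force"],1),"gap",round(s["finger_gap"],3),"j",np.round(s["joint_pos"],0)); return s
def go(L,z=None):
    "shift in present tool axes to reach rig point L, and turn to align tool x with rig x"
    s=st(); Rt=R.from_euler('xyz',s["orientation"],degrees=True).as_matrix()
    print("tool shift",np.round(Rt.T@(glob(L)-s["tool_pos"]),1), "turn", round(np.radians(s["orientation"][2])-th,3))
E
python3 - <<'E'
from h import *
print(glob([84,33.4,121]),O,th)
go([84,33.4,230])
t=pickle.load(open("top0.pkl","rb"));s=pickle.load(open("side0.pkl","rb"))
crop(t,262,215,302,250,16,"pics/b.png");crop(t,320,215,360,250,16,"pics/p.png");crop(s,330,225,370,255,16,"pics/p2.png")
E
```

```text
[521.98719882 -86.3791787  121.        ] [ 547.09376446 -173.21937885    0.        ] 1.4737825240007871
t 0.1 rig [706.  436.5 230.6] w [181.1 571.7 230.6] rpy [-179.9   -0.   162.4] F [-0.1 -0.3  1.4] gap 0.999 j [60.  6.  6. 90. -0. 78.]
tool shift [-523.8 -524.4    1.1] turn 1.361
```

View pics/p.png

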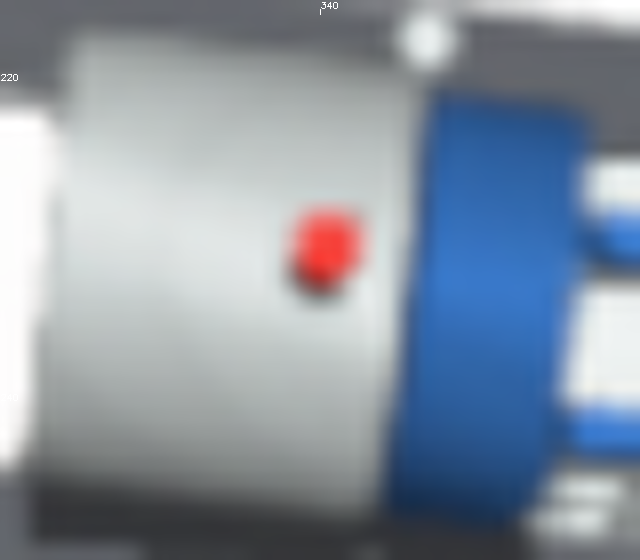

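View pics/p2.png

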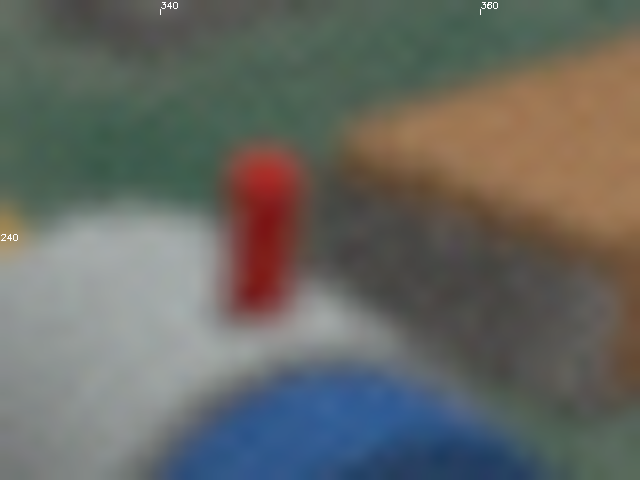

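```bash
python3 -m creep '[[-35,-35,0,0,-1],[-35,-35,0,0,-1],[-35,-35,0,0,-1],[-35,-35,0,0,-1],[-35,-35,0,0,-1]]'; python3 -m creep '[[-35,-35,0,0,-1],[-35,-35,0,0,-1],[-35,-35,0,0,-1],[-35,-35,0,0,-1],[-35,-35,0,0,-1]]'; python3 -m creep '[[-35,-35,0,0,-1],[-35,-35,0,0,-1],[-35,-35,0,0,-1],[-35,-35,0,0,-1],[-34,-34,0,0,-1]]';python3 -m creep '[[0,0,0,0.17,-1],[0,0,0,0.17,-1],[0,0,0,0.17,-1],[0,0,0,0.17,-1]]';python3 -m creep '[[0,0,0,0.17,-1],[0,0,0,0.17,-1],[0,0,0,0.17,-1],[0,0,0,0.17,-1]]';  python3 -c "
from h import *
go([84,33.4,103])"
```

```text
time_s: 0.72
tool_pos: [295.5, 350.9, 231.0]
orientation: [-180.0, -0.0, 162.4]
force: [1.1, 0.1, 0.6]
finger_gap: 1.003
time_s: 1.35
tool_pos: [409.6, 131.1, 231.1]
orientation: [180.0, 0.0, 162.4]
force: [1.4, -0.1, -0.4]
finger_gap: 0.998
time_s: 1.98
tool_pos: [522.9, -87.4, 230.9]
orientation: [180.0, -0.0, 162.4]
force: [0.7, 1.1, -0.4]
finger_gap: 1.0
time_s: 2.48
tool_pos: [522.3, -85.7, 230.8]
orientation: [-180.0, -0.0, 123.1]
force: [-0.3, -0.4, -0.4]
finger_gap: 1.004
time_s: 2.98
tool_pos: [522.3, -85.7, 230.9]
orientation: [-180.0, -0.0, 84.2]
force: [0.5, -0.9, 0.9]
finger_gap: 0.996
t 2.975 rig [ 84.7  33.2 230.9] w [522.3 -85.7 230.9] rpy [-180.    -0.    84.2] F [ 0.5 -0.9  0.9] gap 0.996 j [-23.  -6.  -7.  90.   0.  72.]
tool shift [-8.000e-01 -1.000e-01  1.279e+02] turn -0.005
```

```bash
python3 -m creep '[[0,0,40,0,-1],[0,0,40,0,-1],[0,0,35,0,-1],[0,0,12,0,-1],[0,0,0,0,-1]]'; python3 -m creep '[[0,0,0,0,0.4],[0,0,0,0,0.6],[0,0,0,0,1],[0,0,0,0,1],[0,0,0,0,1]]'; python3 -c "
from h import *
st()
c=cam('top');crop(c,240,180,420,310,4,'pics/t1.png')"
```

```text
time_s: 3.6
tool_pos: [522.2, -85.6, 104.2]
orientation: [-179.9, -0.0, 84.5]
force: [0.4, 0.3, 0.6]
finger_gap: 0.999
time_s: 4.22
tool_pos: [526.0, -86.4, 109.3]
orientation: [179.5, 0.0, 84.5]
force: [0.2, 4.7, 28.8]
finger_gap: 0.18
t 4.225 rig [ 84.4  29.4 109.3] w [526.  -86.4 109.3] rpy [179.5   0.   84.5] F [ 0.2  4.7 28.8] gap 0.18 j [-23.  -6. -19.  76.   0.  72.]
```

View pics/t1.png

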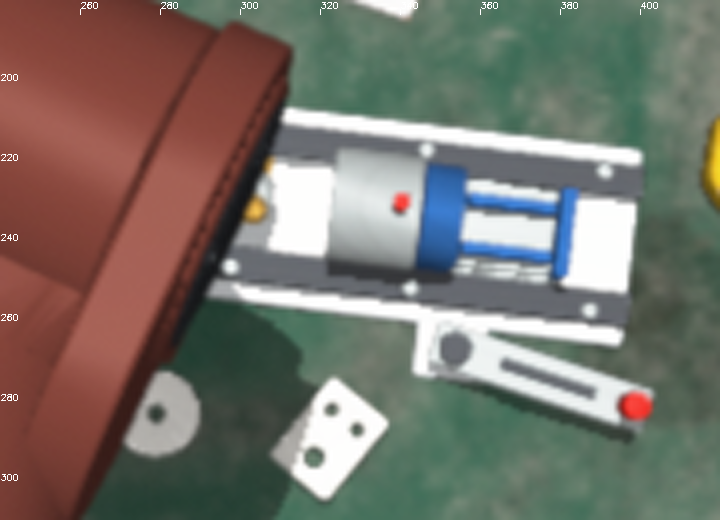

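```bash
python3 -m creep '[[0,0,-6,0,1],[0,3,-2,0,1],[0,4,-2,0,1],[0,4,-2,0,1],[0,4,-1,0,1]]'; python3 -m creep '[[0,4,-1,0,1],[0,4,-1,0,1],[0,4,-1,0,1],[0,4,0,0,1],[0,4,0,0,1]]'; python3 -c "
from h import *
st()
c=cam('side');crop(c,240,170,400,290,5,'pics/s1.png')"
```

```text
time_s: 4.9
tool_pos: [535.5, -87.4, 117.6]
orientation: [-179.7, 0.1, 84.5]
force: [-13.3, -0.4, 14.8]
finger_gap: 0.165
time_s: 5.52
tool_pos: [556.8, -88.6, 119.9]
orientation: [-179.9, -0.1, 84.5]
force: [-3.4, 13.2, 8.4]
finger_gap: 0.167
t 5.525 rig [ 85.2  -1.5 119.9] w [556.8 -88.6 119.9] rpy [-1.799e+02 -1.000e-01  8.450e+01] F [-3.4 13.2  8.4] gap 0.167 j [-22.   0. -12.  78.   0.  73.]
```

View pics/s1.png

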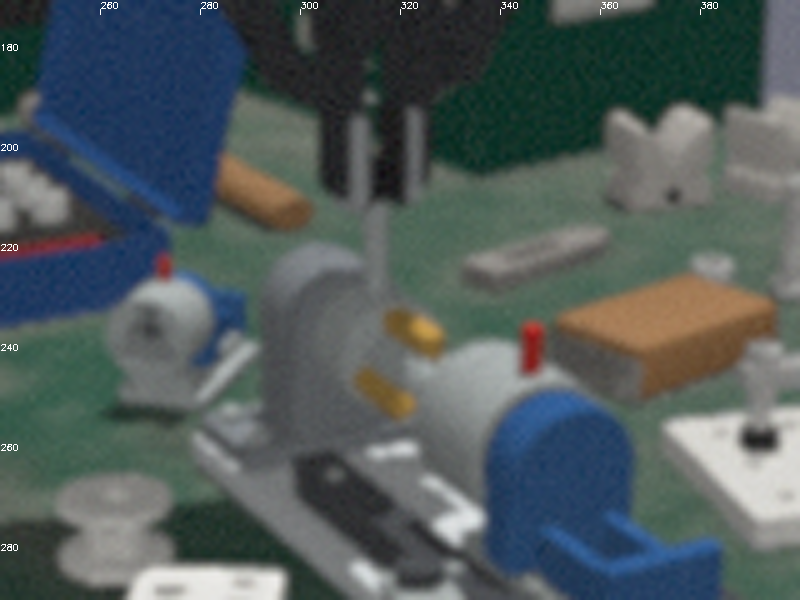

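```bash
python3 -m creep '[[0,0,0,0,-1],[0,0,0,0,-1],[0,0,-30,0,-1],[0,0,-40,0,-1],[0,0,-30,0,1]]'; python3 -m creep '[[-50,0,0,0,1],[-50,0,0,0,1],[-50,0,0,0,1],[-50,0,0,0,1],[-35,0,0,0,1]]'; python3 -c "
from h import *
go([-150,0,130])
c=cam('top');crop(c,240,180,420,310,4,'pics/t2.png');pickle.dump(c,open('t2.pkl','wb'))
c=cam('side');crop(c,240,190,400,310,5,'pics/s2.png');pickle.dump(c,open('s2.pkl','wb'))"
```

```text
time_s: 6.2
tool_pos: [557.6, -89.5, 222.2]
orientation: [179.9, 0.0, 84.5]
force: [0.1, -0.8, 0.8]
finger_gap: 0.816
time_s: 6.82
tool_pos: [534.2, -325.5, 220.2]
orientation: [180.0, 0.0, 84.4]
force: [0.8, -0.0, -0.6]
finger_gap: 0.002
t 6.825 rig [-152.8   -1.9  220.2] w [ 534.2 -325.5  220.2] rpy [180.    0.   84.4] F [ 0.8 -0.  -0.6] gap 0.002 j [-43.  10.   9.  89.  -0.  52.]
tool shift [ 2.8 -1.9 90.2] turn -0.001
```

View pics/t2.png

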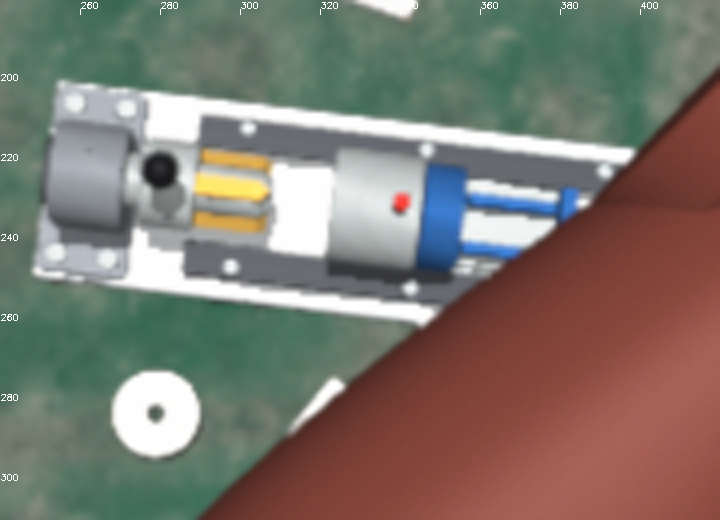

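View pics/s2.png

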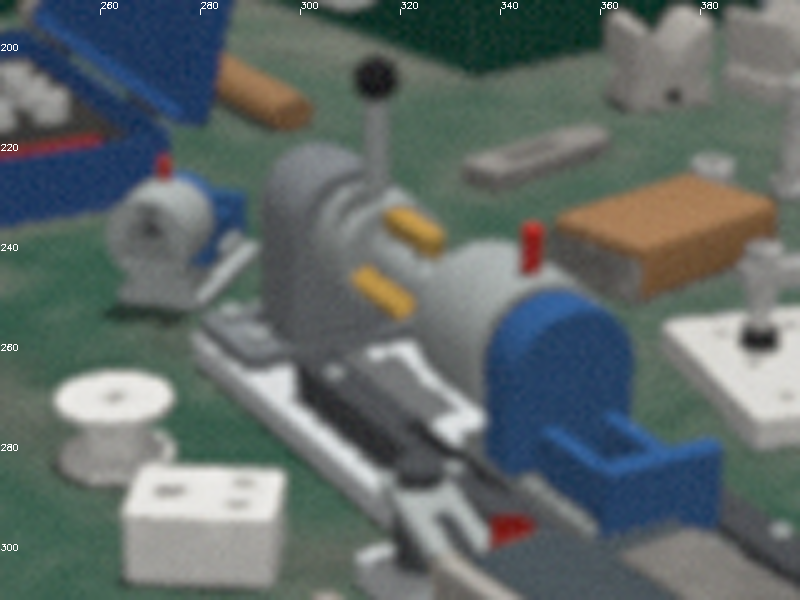

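```bash
python3 -m creep '[[0,-2,50,0,1],[0,0,50,0,1],[0,0,50,0,1],[0,0,30,0,1],[0,0,5,0,1]]'; python3 -m creep '[[10,0,0,0,1],[8,0,0,0,1],[6,0,0,0,1],[6,0,0,0,1],[6,0,0,0,1]]'; python3 -c "
from h import *
st()
c=cam('side');crop(c,240,190,400,310,5,'pics/s3.png')"
```

```text
time_s: 7.55
tool_pos: [531.6, -321.1, 33.0]
orientation: [-179.8, -0.1, 84.5]
force: [0.7, 0.3, 0.9]
finger_gap: 0.001
time_s: 8.18
tool_pos: [537.0, -288.4, 36.7]
orientation: [179.9, 0.2, 84.5]
force: [-0.2, -6.2, 1.8]
finger_gap: 0.0
t 8.175 rig [-115.6   -1.1   36.7] w [ 537.  -288.4   36.7] rpy [179.9   0.2  84.5] F [-0.2 -6.2  1.8] gap 0.0 j [-40.  11. -10.  69.  -0.  55.]
```

View pics/s3.png

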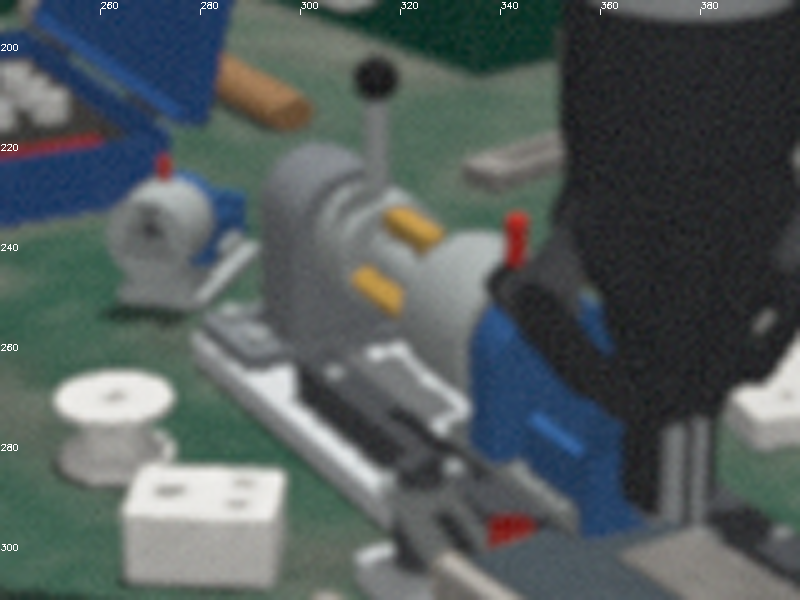

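```bash
python3 -m creep '[[4,0,0,0,1],[4,0,0,0,1],[4,0,0,0,1],[3,0,0,0,1],[3,0,0,0,1]]'; python3 -m creep '[[3,0,0,0,1],[3,0,0,0,1],[3,0,0,0,1],[3,0,0,0,1],[0,0,0,0,1]]'; python3 -c "
from h import *
st()
c=cam('side');crop(c,240,190,400,310,5,'pics/s4.png')"
```

```text
time_s: 8.85
tool_pos: [538.7, -270.6, 36.7]
orientation: [179.9, 0.2, 84.5]
force: [-0.3, -6.0, 4.6]
finger_gap: -0.001
time_s: 9.48
tool_pos: [539.9, -258.3, 36.6]
orientation: [179.9, 0.1, 84.5]
force: [-0.1, -4.6, 3.4]
finger_gap: -0.003
t 9.475 rig [-85.4  -1.1  36.6] w [ 539.9 -258.3   36.6] rpy [1.799e+02 1.000e-01 8.450e+01] F [-0.1 -4.6  3.4] gap -0.003 j [-38.   9. -12.  69.  -0.  57.]
```

View pics/s4.png

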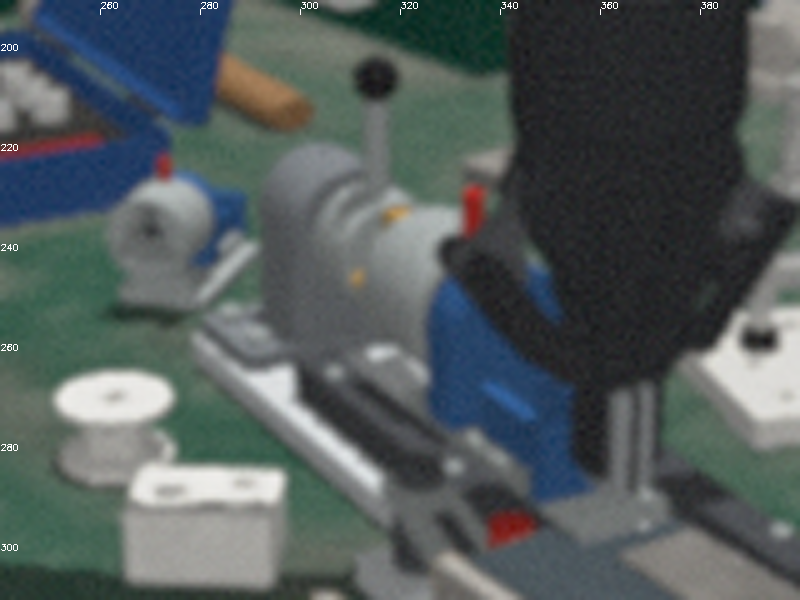

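```bash
python3 -m creep '[[3,0,0,0,1],[3,0,0,0,1],[3,0,0,0,1],[3,0,0,0,1],[3,0,0,0,1]]'; python3 -m creep '[[3,0,0,0,1],[3,0,0,0,1],[2,0,0,0,1],[1,0,0,0,1],[1,0,0,0,1]]'; python3 -c "
from h import *
st()"; python3 -m creep '[[1,0,0,0,1],[1,0,0,0,1],[1,0,0,0,1],[0,0,0,0,1]]';python3 -c "
from h import *
st()
c=cam('side');crop(c,240,190,400,310,5,'pics/s5.png')"
```

```text
time_s: 10.15
tool_pos: [541.3, -243.7, 36.6]
orientation: [179.9, 0.2, 84.5]
force: [-0.7, -6.9, 3.9]
finger_gap: 0.001
time_s: 10.78
tool_pos: [542.2, -233.8, 36.6]
orientation: [179.9, 0.2, 84.5]
force: [-0.8, -8.1, 4.2]
finger_gap: -0.001
t 10.775 rig [-60.8  -1.   36.6] w [ 542.2 -233.8   36.6] rpy [179.9   0.2  84.5] F [-0.8 -8.1  4.2] gap -0.001 j [-36.   7. -13.  69.  -0.  60.]
time_s: 11.28
tool_pos: [542.3, -233.4, 36.6]
orientation: [179.9, 0.4, 84.4]
force: [-1.0, -18.7, 0.1]
finger_gap: -0.0
t 11.275 rig [-60.3  -1.1  36.6] w [ 542.3 -233.4   36.6] rpy [179.9   0.4  84.4] F [ -1.  -18.7   0.1] gap -0.0 j [-36.   7. -13.  69.  -0.  60.]
```

View pics/s5.png

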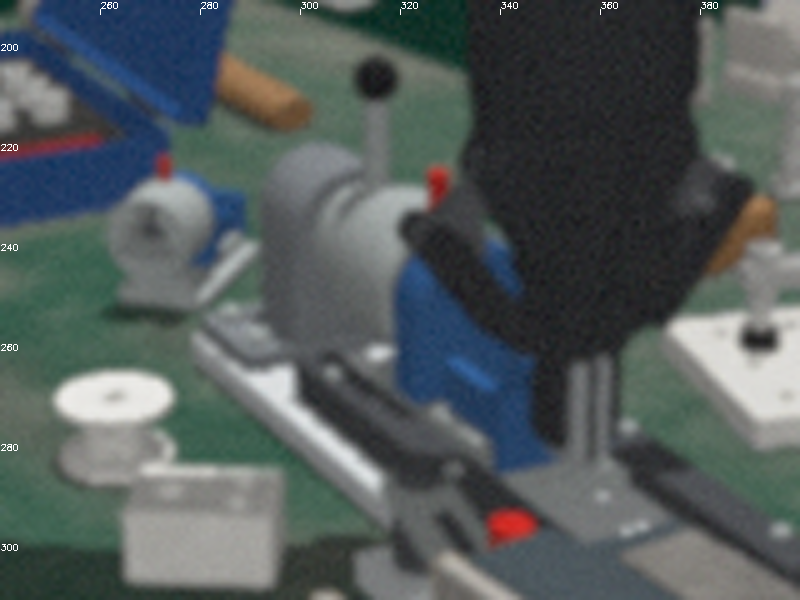

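```bash
python3 -m creep '[[-10,0,0,0,1],[-30,0,-5,0,1],[-20,0,-30,0,1],[0,0,-50,0,1],[0,0,-40,0,1]]'; python3 -c "
from h import *
go([-147.5,107,160])
t=pickle.load(open('top0.pkl','rb'))
H={}
for v in range(200,400,2):
  for u in range(330,500,2):
    if t['depth'][v,u]>0:
      l=loc(dep(t,u,v)); k=(int(l[0]//20)*20,int(l[1]//20)*20); H[k]=max(H.get(k,0),l[2])
xs=range(-300,-60,20)
print('y\\\\x',list(xs))
for y in range(-60,220,20): print(y,[int(H.get((x,y),-1)) for x in xs])
"
```

```text
time_s: 11.95
tool_pos: [536.0, -288.9, 161.9]
orientation: [180.0, -0.1, 84.5]
force: [0.3, 0.2, 0.1]
finger_gap: -0.003
t 11.95 rig [-1.162e+02 -1.000e-01  1.619e+02] w [ 536.  -288.9  161.9] rpy [ 1.80e+02 -1.00e-01  8.45e+01] F [0.3 0.2 0.1] gap -0.003 j [-41.   7.  -0.  83.   0.  55.]
tool shift [ -31.2 -107.2    1.8] turn 0.001
y\x [-300, -280, -260, -240, -220, -200, -180, -160, -140, -120, -100, -80]
-60 [5, 3, 31, 35, 35, 33, 2, 12, 28, 31, 28, 27]
-40 [4, 2, 30, 37, 35, 32, 4, 29, 32, 55, 31, 31]
-20 [0, 3, 3, 33, 2, 2, 3, 14, 14, 60, 52, 54]
0 [2, 2, 3, 2, 5, 1, 1, 12, 13, 61, 52, 53]
20 [4, 3, 2, 4, 5, 5, 3, 33, 31, 32, 32, 31]
40 [3, 4, 4, 3, 4, 2, 2, 11, 14, 42, 42, 49]
60 [112, 2, 2, 6, 2, 2, 40, 75, 46, 45, 44, 49]
80 [119, 119, 119, 112, 4, 5, 3, 74, 44, 41, 3, 4]
100 [121, 119, 120, 116, 2, 3, 5, 1, 4, 3, 3, 3]
120 [123, 124, 125, 103, 14, 1, 2, 2, 3, 3, 2, 3]
140 [123, 123, 123, 29, 72, 70, 4, 2, 3, 4, 1, 3]
160 [119, 84, 85, 30, 55, 4, 2, 2, 2, 3, 4, 2]
180 [126, 125, 122, 29, 6, 3, 3, 3, 2, 4, 4, 2]
200 [123, 122, 122, 29, 3, 2, 4, 1, 3, 5, 2, 1]
```

```bash
python3 -m creep '[[-11,-36,0,0,1],[-10,-36,0,0,1],[-10,-35,0,0,1],[0,0,0,0.1,1],[0,0,0,0.1,1]]'; python3 -m creep '[[0,0,40,0,1],[0,0,40,0,1],[0,0,25,0,1],[0,0,8,0,1],[0,0,0,0,1]]'; python3 -c "
from h import *
go([-147.5,107,47])
c=cam('top');crop(c,300,200,480,330,4,'pics/t6.png')
c=cam('side');crop(c,240,190,400,310,5,'pics/s6.png')"
```

```text
time_s: 12.58
tool_pos: [426.2, -309.3, 160.2]
orientation: [-180.0, -0.1, 72.8]
force: [0.2, -0.4, 0.2]
finger_gap: 0.001
time_s: 13.2
tool_pos: [426.6, -309.4, 47.4]
orientation: [-180.0, -0.0, 73.0]
force: [0.4, 0.3, 0.4]
finger_gap: 0.001
t 13.2 rig [-147.2  106.8   47.4] w [ 426.6 -309.4   47.4] rpy [-180.   -0.   73.] F [0.4 0.3 0.4] gap 0.001 j [-50.  -4. -24.  70.   0.  57.]
tool shift [-0.4 -0.2  0.4] turn -0.199
```

View pics/t6.png

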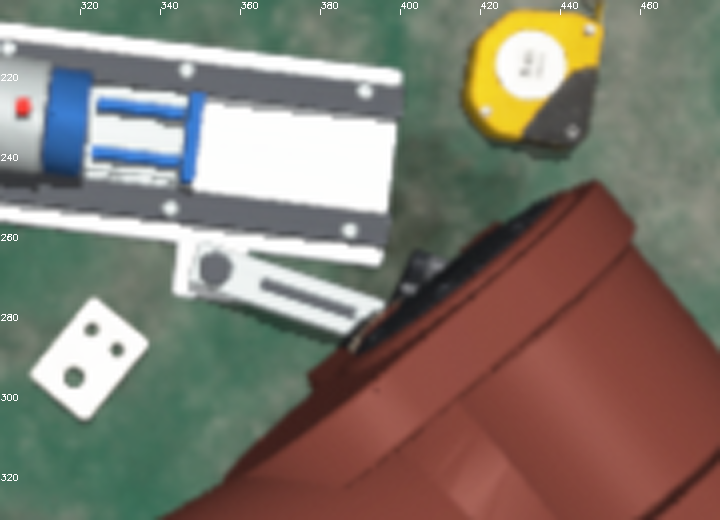

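View pics/s6.png

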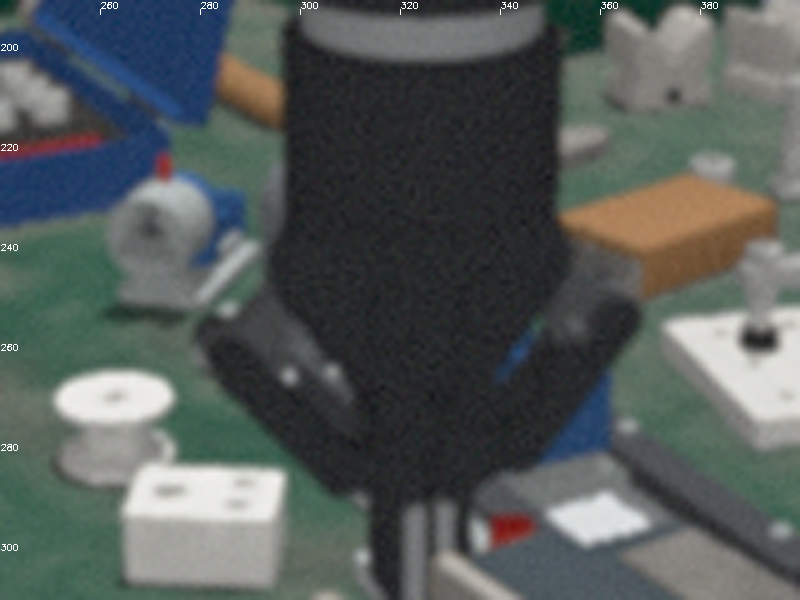

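```bash
python3 -m creep '[[0,5,0,0,1],[-1.6,8.2,0,-0.09,1],[-1.6,8.2,0,-0.09,1],[-1.6,8.2,0,-0.09,1],[-1.6,8.2,0,-0.09,1]]'; python3 -m creep '[[-1.6,8.2,0,-0.09,1],[-1.6,8.2,0,-0.09,1],[-1.6,8.2,0,-0.09,1],[-1.6,8.2,0,-0.09,1]]'
cat >> h.py <<'E'
def arc():
    s=st(); a=np.radians(s["orientation"][2])-th; l=loc(s["tool_pos"])[:2]-np.array([-65,62])
    print("yaw s",round(a,3),"radial",round(-(l@[np.cos(a),np.sin(a)]),1),"tang behind",round(-(l@[np.sin(a),-np.cos(a)]),1))
E
python3 -c "
from h import *
arc()
c=cam('top');crop(c,300,200,480,330,4,'pics/t7.png')
c=cam('side');crop(c,240,190,400,310,5,'pics/s7.png')"
```

```text
time_s: 13.92
tool_pos: [463.3, -323.3, 48.1]
orientation: [180.0, 0.1, 93.8]
force: [-0.1, -0.8, 0.3]
finger_gap: -0.003
time_s: 14.42
tool_pos: [496.6, -323.0, 48.0]
orientation: [180.0, 0.1, 114.5]
force: [-0.1, -0.6, 0.1]
finger_gap: 0.001
t 14.425 rig [-154.    35.7   48. ] w [ 496.6 -323.    48. ] rpy [1.800e+02 1.000e-01 1.145e+02] F [-0.1 -0.6  0.1] gap 0.001 j [-46.   7. -12.  70.  -0.  20.]
yaw s 0.524 radial 90.2 tang behind 21.7
```

View pics/t7.png

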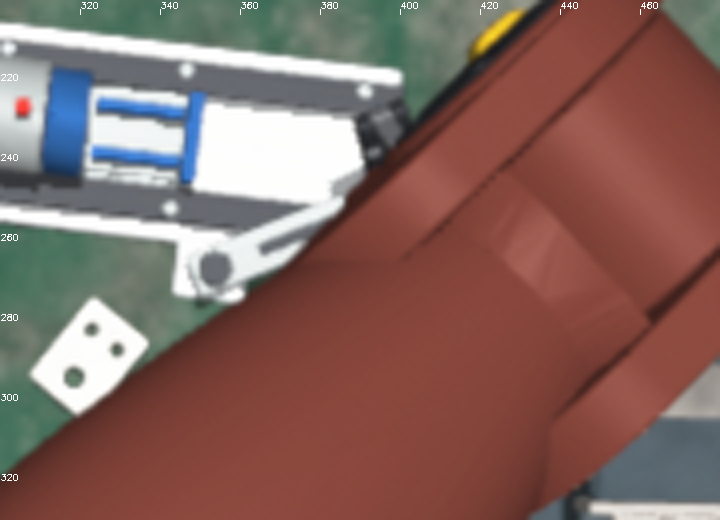

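View pics/s7.png

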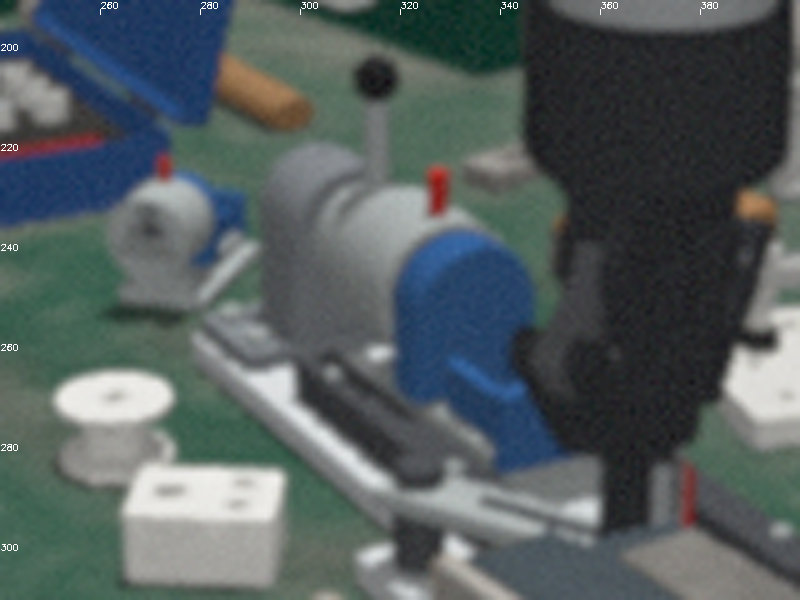

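```bash
python3 -m creep '[[-1.6,8.2,0,-0.09,1],[-1.6,8.2,0,-0.09,1],[-1.6,8.2,0,-0.09,1],[-1.6,8.2,0,-0.09,1],[-1.6,8.2,0,-0.09,1]]'; python3 -m creep '[[-1.6,8.2,0,-0.09,1],[-1.6,8.2,0,-0.09,1],[-1.6,8.2,0,-0.09,1],[-1.6,8.2,0,-0.09,1]]'; 
python3 -c "
from h import *
arc()
c=cam('top');crop(c,300,200,480,330,4,'pics/t8.png')"
```

```text
time_s: 15.15
tool_pos: [534.2, -306.2, 47.8]
orientation: [-180.0, 0.1, 140.1]
force: [-0.4, -0.9, -0.3]
finger_gap: 0.002
time_s: 15.65
tool_pos: [557.0, -281.9, 47.8]
orientation: [-180.0, 0.1, 160.7]
force: [0.8, -0.7, -0.2]
finger_gap: -0.001
t 15.65 rig [-107.2  -20.4   47.8] w [ 557.  -281.9   47.8] rpy [-1.800e+02  1.000e-01  1.607e+02] F [ 0.8 -0.7 -0.2] gap -0.001 j [-39.  13.  -6.  71.  -0. -20.]
yaw s 1.331 radial 90.0 tang behind 21.4
```

View pics/t8.png

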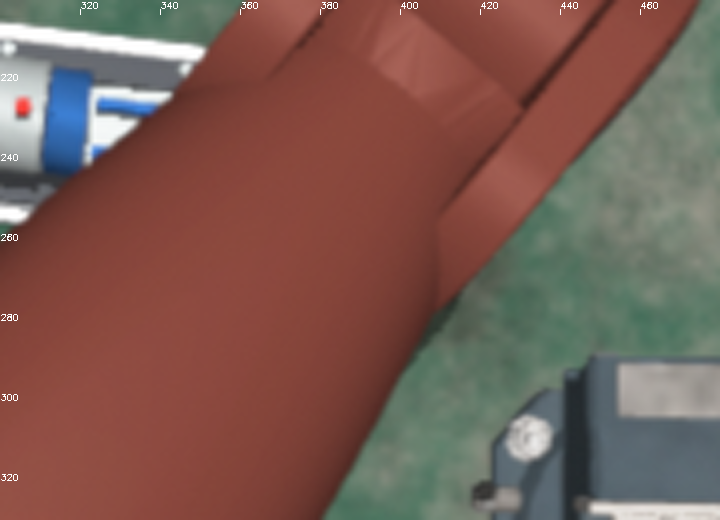

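```bash
python3 -m creep '[[-1.6,8.2,0,-0.09,1],[-0.8,4.1,0,-0.045,1],[-0.8,4.1,0,-0.045,1],[-0.4,2,0,-0.02,1],[0,2,0,0,1]]'; 
python3 -c "
from h import *
arc()";python3 -m creep '[[0,1,0,0,1],[0,1,0,0,1],[0,0,0,0,1]]'
python3 -c "
from h import *
arc()
c=cam('side');crop(c,240,190,400,310,5,'pics/s9.png')"
```

```text
time_s: 16.32
tool_pos: [565.2, -263.0, 47.5]
orientation: [-180.0, 0.0, 172.1]
force: [0.7, -0.3, 0.9]
finger_gap: 0.001
t 16.325 rig [-87.6 -26.7  47.5] w [ 565.2 -263.    47.5] rpy [-180.     0.   172.1] F [ 0.7 -0.3  0.9] gap 0.001 j [-37.  13.  -6.  71.   0. -29.]
yaw s 1.529 radial 89.6 tang behind 18.9
time_s: 16.7
tool_pos: [565.4, -260.8, 47.3]
orientation: [180.0, -0.0, 172.1]
force: [-0.1, -1.1, 0.1]
finger_gap: 0.002
t 16.7 rig [-85.4 -26.7  47.3] w [ 565.4 -260.8   47.3] rpy [180.   -0.  172.1] F [-0.1 -1.1  0.1] gap 0.002 j [-37.  13.  -6.  71.   0. -29.]
yaw s 1.531 radial 89.4 tang behind 16.8
```

View pics/s9.png

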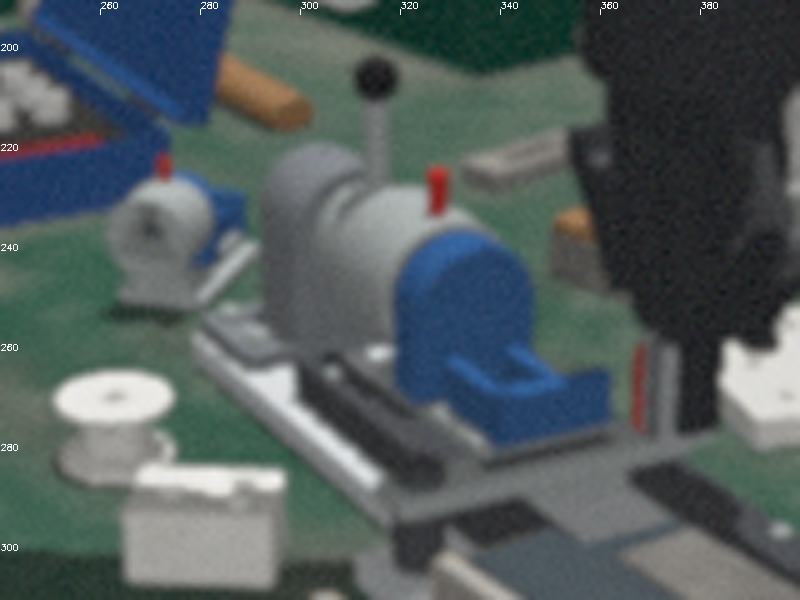

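```bash
python3 -m creep '[[0,1,0,0,1],[0,1,0,0,1],[0,1,0,0,1],[0,0,0,0,1]]'
python3 -c "
from h import *
arc()";python3 -m creep '[[0,1,0,0,1],[0,1,0,0,1],[0,1,0,0,1],[0,0,0,0,1]]'
python3 -c "
from h import *
arc()"
```

```text
time_s: 17.25
tool_pos: [565.5, -260.1, 47.4]
orientation: [-179.8, -0.0, 172.1]
force: [-2.1, -11.2, -2.8]
finger_gap: 0.002
t 17.25 rig [-84.7 -26.7  47.4] w [ 565.5 -260.1   47.4] rpy [-179.8   -0.   172.1] F [ -2.1 -11.2  -2.8] gap 0.002 j [-37.  12.  -6.  71.  -0. -29.]
yaw s 1.529 radial 89.5 tang behind 16.0
time_s: 17.75
tool_pos: [565.6, -259.7, 47.6]
orientation: [-179.5, -0.0, 172.0]
force: [-3.9, -22.2, -5.2]
finger_gap: -0.006
t 17.75 rig [-84.3 -26.8  47.6] w [ 565.6 -259.7   47.6] rpy [-179.5   -0.   172. ] F [ -3.9 -22.2  -5.2] gap -0.006 j [-36.  12.  -7.  71.  -0. -28.]
yaw s 1.527 radial 89.5 tang behind 15.5
```

Stopped against the strap's stop (force rising). Back off and check.

```bash
python3 -m creep '[[0,-10,0,0,1],[0,-25,0,0,1],[0,-10,-30,0,1],[0,0,-50,0,1],[0,0,-50,0,1]]'; python3 -m creep '[[50,0,0,0,1],[50,0,0,0,1],[50,0,0,0,1],[50,0,0,0,1],[40,0,0,0,1]]'
python3 -c "
from h import *
st()
c=cam('top');crop(c,240,180,420,310,4,'pics/t10.png');cv2.imwrite('pics/t10f.png',c['color'][:,:,::-1])
c=cam('side');crop(c,240,190,400,310,5,'pics/s10.png')"
```

```text
time_s: 18.38
tool_pos: [559.6, -300.4, 178.4]
orientation: [180.0, -0.0, 172.1]
force: [0.7, 0.2, 0.4]
finger_gap: -0.0
time_s: 19.0
tool_pos: [320.7, -267.0, 177.4]
orientation: [-180.0, 0.0, 172.1]
force: [-0.2, -0.1, -0.6]
finger_gap: -0.002
t 19.0 rig [-115.2  216.2  177.4] w [ 320.7 -267.   177.4] rpy [-180.     0.   172.1] F [-0.2 -0.1 -0.6] gap -0.002 j [-58. -27. -30.  88.   0. -50.]
```

View pics/t10f.png

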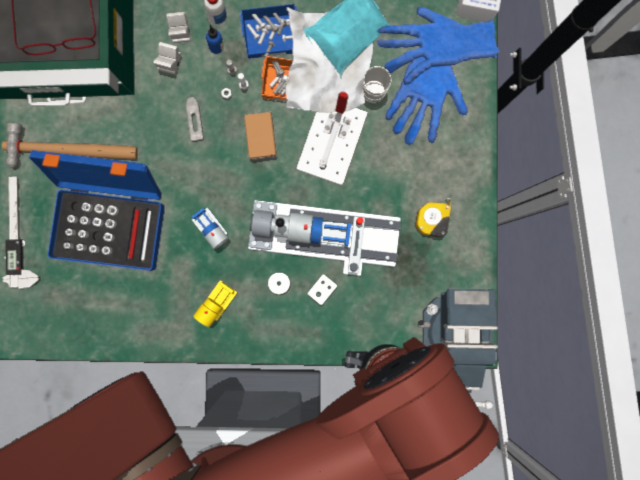

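View pics/s10.png

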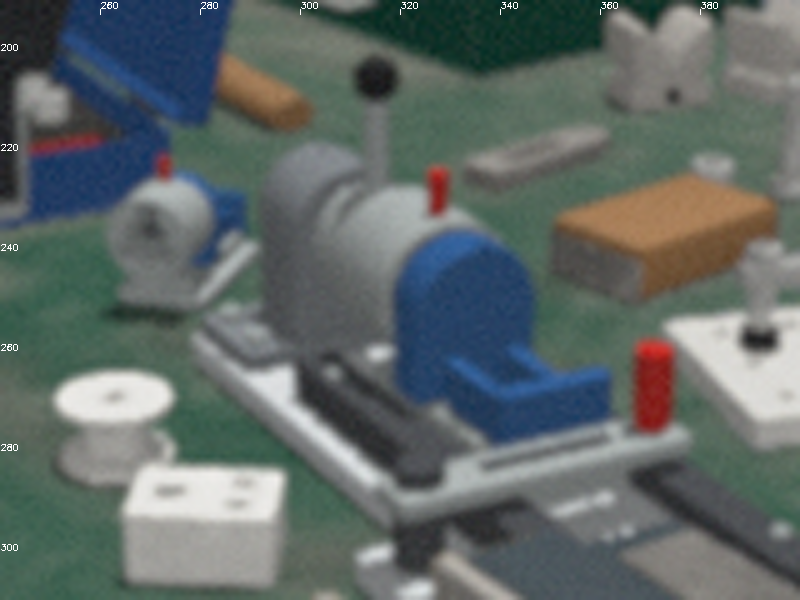

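```bash
python3 -c "
from h import *
c=cam('top');crop(c,300,205,380,265,9,'pics/t11.png')
hsv=cv2.cvtColor(c['color'],cv2.COLOR_RGB2HSV)
m=((hsv[...,0]<8)|(hsv[...,0]>172))&(hsv[...,1]>170)&(hsv[...,2]>100)
m[:, :300]=0;m[:,380:]=0;m[:200]=0;m[280:]=0
n,_,s,ce=cv2.connectedComponentsWithStats(m.astype(np.uint8))
for i in range(1,n):
  print(s[i,4],ce[i]); 
  if s[i,4]>8:
    for z in (72,108): l=loc(atz(c,*ce[i],z)); print(z,l,np.arctan2(-(l[1]-62),-(l[0]+65)))
t=pickle.load(open('top0.pkl','rb'))
for n,p in dict(pulley=(274,281),block=(315,289),tape=(432,217)).items(): print(n,np.round(dep(t,*p)-dep(c,*p),1), np.abs(t['color'][p[1]-15:p[1]+15,p[0]-15:p[0]+15].astype(int)-c['color'][p[1]-15:p[1]+15,p[0]-15:p[0]+15]).mean())
"
```

```text
27 [359.22222222 220.62962963]
72 [-62.89609796 -27.06011877  72.        ] 1.5944153251809934
108 [-60.63004727 -23.10576112 108.        ] 1.6220985912266765
5 [305.4 226.8]
pulley [-0.   0.1 -1. ] 3.0055555555555555
block [-0.  -0.  -1.4] 3.274814814814815
tape [-0.2  0.4  1.9] 3.848888888888889
```

View pics/t11.png

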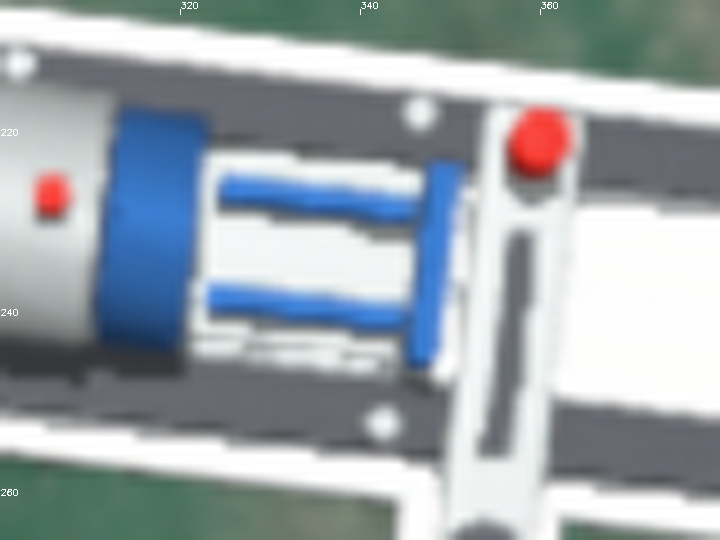

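```bash
python3 -c "
from h import *
from station import hand_in
st(); print(hand_in())"
```

```text
t 19.15 rig [-115.7  215.6  177.8] w [ 321.3 -267.5  177.8] rpy [-1.80e+02  1.00e-01  1.72e+02] F [-0.1 -1.6  0.5] gap 0.001 j [-58. -27. -30.  88.   0. -50.]
the job is handed in; nothing more can be done
None
```

The coupling is engaged, pushed home and locked, and I handed the job in at 19 s of the 64 s allowed. `hand_in()` reports no verdict, so the results below rest on my own checks.

- **Shaft and hub:** I pinched the lever ball and turned the shaft from about 0.53 rad to about -0.02 rad. The top camera put the hub pointer at about -0.01 rad and the side camera at about -0.1 rad. The side camera also read the lever more negative than the top one did, so I judged the two to be within about 0.06 rad of each other. The teeth then went into the hub without jamming.
- **Slide:** I pushed it until it stopped at the shoulder, with the force rising from about 8 to 19 N. That was at the expected home position, to within about 1 mm. I did not measure the final gap between hub face and shoulder directly.
- **Strap:** I swung it until its stop resisted with about 22 N. The knob in the last top picture gives about 1.59 rad, which is the 1.57 rad stop within calibration error.
- **Bystanders:** The drilled block, pulley and tape measure show no visible shift against the first picture (under 2 mm).
- **Arm:** It was raised clear and touching nothing, with about 2 N or less of force reading when I handed in.

One thing did not go cleanly: while pinching the ball, the closing fingers wedged upward about 5 mm with roughly 29 N. I relieved this by raising the tool as I turned the lever.

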